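# Extend the burner caddy to its next hole and seat the burner

## Robot

A 6-joint arm with a two-finger parallel gripper is mounted at the origin on the work surface. World frame = base frame: x ahead of the robot, y to its left, z up, the work surface at z = 0. Lengths are in mm, angles in rad, forces in N, time in s.
With the tool pointing down it reaches from about 350 to 725 mm from the base axis. Payload 6 kg.
Tool frame: the origin (TCP) lies midway between the tips of the shut fingers; the grasp point (between the pads) lies 19 mm behind it; z points along the fingers, y is the line along which they close (so a half turn about z gives the same grasp; the last joint's range is limited). The gripper opens to 85 mm and grips with 20 to 120 N. Pads are 22 mm wide; open, the fingers measure 114 mm over their backs; the gripper's body (76 mm by 85 mm) begins 54 mm behind the grasp point. The pads swing forward as they close: fully open they stand 13 mm farther back than shut.
Start: joints at [1.486, 0.04, 0.085, 0, -1.615, -0.334], TCP at [243.971, 548.135, 231.261] pointing down, gripper open.
Joint ranges: [-2.56, 2.56], [-1.29, 2.01], [-1.08, 1.49], [-3.29, 1.98], [-2.81, -0.18], [-2.99, 2.99]. Speed limits (rad/s): [2.57, 2.57, 3.01, 3.14, 3.14, 3.14].

## Interface

Orientations are given as a 3x3 rotation matrix whose columns are the frame's x, y, z axes.
In Python, from plant import ctrl gives the robot as it stands. Calls block until the motion is done:
- ctrl.move_pose(position, orientation): joint-space move of the TCP to a pose.
- ctrl.line_to(position, rotation=None, speed=150, contact_N=None): straight line of the TCP; rotation=None keeps the orientation; speed is the mean speed in mm/s. With contact_N (N) it stops when the force on the tool has changed by that much, and returns True; else False.
- ctrl.goto_joints(angles): joint-space move.
- ctrl.grip(opening): opening from 0.0 (shut) to 1.0 (fully open); the grip force is fixed at half the most; returns when the fingers have stopped.
- ctrl.hold(seconds).
- ctrl.inverse_kinematics(position, orientation): joint angles nearest the present ones, or None.
- ctrl.read_camera(name): name is "side" or "top"; returns a dict with "img" (400x640x3 uint8, red, green, blue), "z_map" (400x640 float32, mm along the optical axis (not along the pixel's ray), 0 where there is no reading), "camera_matrix" (3x3 intrinsics, pixels), "k1" (the pictures are not rectified: a ray, as slopes to the right and down, at radius r is drawn at 1 + k1 r^2 times it, then the intrinsics apply), "R" (3x3) and "t" (3): a world point X has camera coordinates R X + t. Camera axes: x right, y down, z forward; pixel columns grow to the right and rows downward; lengths in mm; the calibration is good to about 2 mm. A picture is of the moment at which its call begins.
A pose or a line that the arm cannot do raises ctrl.PlanningError and nothing moves.
- ctrl.hand_in(): hands the job in; it is judged then, once.
Readings, each from a call of its own:
- ctrl.current_time_s(): time.
- ctrl.current_joints(): joint angles.
- ctrl.current_joint_vel(): joint speeds.
- ctrl.current_effort(): joint torques, N m.
- ctrl.current_tcp_pos(): TCP position.
- ctrl.current_tcp_rot(): TCP orientation.
- ctrl.current_ft_force(): force on the tool from outside, world axes, zero at the start.
- ctrl.current_ft_torque(): the same for the moment, N m.
- ctrl.current_opening(): opening from 0.0 (shut) to 1.0 (fully open).
- ctrl.current_grip_force(): force on a finger pad.
Only numpy, scipy, OpenCV 4.12 (cv2) and the standard library are available. Lean on these libraries where they do the work, as an engineer would, in place of code of your own. Each camera call takes 0.05 s, during which the arm holds its last target. There are 200 camera calls.

## Task

Widen the burner bay of the caddy: push its sprung detent button in and slide the outer tube until the button pops up in the next hole, never ramming or forcing the tube hard against the button. Then stand the steel burner upright on the caddy floor inside the widened bay and let go of it, leaving the other kitchen things where they are.

Things in the scene. Friction and masses are not known exactly. Their poses are not given: they have to be found in the camera images.
- caddy: Fixed steel tray, origin on the work surface; spans x -85 to 85 mm, y -160 to 140 mm, floor 6 mm thick. A rail along y at x = 55 mm: a fixed bar with a square outer tube (28 mm wide, 136 mm long, top face 58 mm above the work surface) that slides to +y and widens the bay. The bay: floor from x = 41 mm to a 15 mm high lip at x = -81 mm, between a fixed wall and the tube's fence.
- sleeve (a joint): Travel of the tube to the caddy's +y, in m; about 0 at the start, button in the first hole, 1 mm of play either way. The next hole comes at 38 to 62 mm; its exact place differs and is not measured. The tube slides with about 5 N of friction; with the button popped into the next hole it stops dead after about 1 mm. More than 13 N from the tube damages the button.
- button (a joint): How far the sprung button is pressed down, in m: 0 = popped out, 7 mm above the tube's top face; 0.007 = flush; 0.009 = under the tube's wall. Spring 2 N at 0, 4 N flush. Pressed less than 4 mm it locks the tube. Pressed flush, the tube still needs a sideways push of about 8 to 14 N; then the round top rides under the wall and needs no finger on it.
- button_tip (a point): Top of the domed brass button, 11 mm in diameter, pressed straight down. It stays in place along the rail and does not travel with the tube. It shows through square 13 mm holes in the tube's 2 mm thick top wall. Axes of the caddy.
- fin_top (a point): Middle of the top edge of the dark steel fin on the tube's top face: 26 mm wide (x), 8 mm thick (y), 24 mm high; travels with the tube. At the start it stands on the +y side of the button, its near face 9 mm from the button's axis, so a fingertip on the button can push the tube by it. Axes of the caddy.
- bay_wall (a point): Point on the inner face of the bay's fixed wall (45 mm high, face at y = -52 mm in the caddy), at mid-depth of the bay (x = -22 mm) and floor height. The bay lies on its +y side.
- fence_face (a point): Point on the fence plate's face towards the bay, at mid-depth and floor height; travels with the tube. The plate is 4 mm thick and reaches 52 mm above the work surface. The bay is 52 mm wide at the start, 90 to 114 mm when widened.
- burner: Loose steel burner: upright drum 66 mm in diameter, 43 mm high, with a black knob on top, 20 mm in diameter and 23 mm high (66 mm in all), about 0.3 kg. Origin at the centre of its underside, z up. Stands on the work surface at the right.
- burner_knob (a point): Middle of the burner's knob, 55 mm above its underside, the place to grip it from above.
- pot: Grey enamel fondue pot with a wooden handle, 176 mm in diameter, 90 mm high; origin at the centre of its underside. Leave it alone.
- bowl: Glass bowl, 140 mm in diameter, 60 mm high; origin at the centre of its underside. Leave it alone.
- organiser: White plastic fork organiser, 130 by 100 mm, 120 mm high, forks up to 220 mm; origin at the centre of its underside. Leave it alone.
- mug: White mug, 80 mm in diameter, 90 mm high; origin at the centre of its underside. Leave it alone.
- jar: Amber glass jar, 60 mm in diameter, 90 mm high; origin at the centre of its underside. Leave it alone.
- spoon: Wooden spoon lying flat, 240 mm long; origin on its underside. Leave it alone.
Mind the look-alikes: they are no part of the job. Leave any purple, turquoise or yellow look-alike of the burner alone.

How it is judged:
By the outcome, as a careful person would: the job done as asked, in the order asked, and still so for the second after the job is handed in, with the robot touching nothing.
It also fails if it takes over 56 s, if anything falls off the work surface, if the arm or the gripper's body presses on something with over 40 N, if the wrist force passes 120 N, or if a joint passes its speed limit or range.

## Working session

There is one attempt and no reset: what is moved stays moved. The work goes in short steps, each a Python script; the robot and the scene stay as the last script left them, time stands still between calls to the robot, and variables do not carry over. Pictures are saved under pics/ and viewed, at most 10 in all, crops included, and the job is handed in when it is done.

```bash
ls; mkdir -p pics; cat > h.py <<'E'
import numpy as np, cv2
from plant import ctrl
def shot(name):
    d=ctrl.read_camera(name); np.savez(f'{name}.npz',**d); return d
def ld(name): return dict(np.load(f'{name}.npz'))
def ray(d,u,v):
    K=d['camera_matrix']; x=(u-K[0,2])/K[0,0]; y=(v-K[1,2])/K[1,1]; rd=np.hypot(x,y); r=rd
    for _ in range(20): r=rd/(1+d['k1']*r*r)
    s=r/rd if rd>0 else 1
    return np.array([x*s,y*s,1.0])
def at_depth(d,u,v,n=1):
    z=d['z_map'][v-n:v+n+1,u-n:u+n+1]; z=np.median(z[z>0]); return d['R'].T@(ray(d,u,v)*z-d['t'])
def at_z(d,u,v,z):
    o=-d['R'].T@d['t']; r=d['R'].T@ray(d,u,v); return o+r*(z-o[2])/r[2]
def proj(d,X):
    c=d['R']@np.asarray(X,float)+d['t']; x,y=c[0]/c[2],c[1]/c[2]; f=1+d['k1']*(x*x+y*y); K=d['camera_matrix']
    return K[0,0]*x*f+K[0,2],K[1,1]*y*f+K[1,2]
def cloud(d):
    K=d['camera_matrix'];vv,uu=np.mgrid[:400,:640]; x=(uu-K[0,2])/K[0,0];y=(vv-K[1,2])/K[1,1]; rd=np.hypot(x,y); r=rd.copy()
    for _ in range(20): r=rd/(1+d['k1']*r*r)
    s=r/np.maximum(rd,1e-9); z=d['z_map']; P=np.stack([x*s*z,y*s*z,z],-1)-d['t']
    W=P@d['R']; W[z<=0]=np.nan; return W
def crop(d,name,u0,v0,u1,v1,k):
    cv2.imwrite(f'pics/{name}.png',cv2.resize(d['img'][v0:v1,u0:u1,::-1],None,fx=k,fy=k,interpolation=cv2.INTER_CUBIC))
E
python3 - <<'E'
from h import *
for n in('top','side'):
    d=shot(n); crop(d,n+'0',0,0,640,400,1.25); print(n,-d['R'].T@d['t'],d['R'],d['k1'],d['camera_matrix'])
print(ctrl.current_tcp_rot(),ctrl.current_time_s())
E
```

```text
pics
top [ 480.34354914    5.53321834 1392.57102729] [[-0.00394346 -0.99993593 -0.0106108 ]
 [-0.99916613  0.0043712  -0.04059488]
 [ 0.04063866  0.01044187 -0.99911935]] -0.11841471540563261 [[447.44068129   0.         317.12391764]
 [  0.         447.44068129 200.39781776]
 [  0.           0.           1.        ]]
side [ -32.37140231 -916.29568438  870.96748931] [[ 0.85982571 -0.51016136  0.02086001]
 [-0.28417437 -0.5120904  -0.81056052]
 [ 0.42419887  0.69101289 -0.58528327]] -0.1255134943466952 [[481.24609788   0.         311.61309379]
 [  0.         481.24609788 198.01503105]
 [  0.           0.           1.        ]]
[[ 9.13586724e-01 -4.06643616e-01 -5.16385448e-04]
 [-4.06643919e-01 -9.13585488e-01 -1.50946449e-03]
 [ 1.42051848e-04  1.58901172e-03 -9.99998727e-01]] 0.1
```

View pics/top0.png

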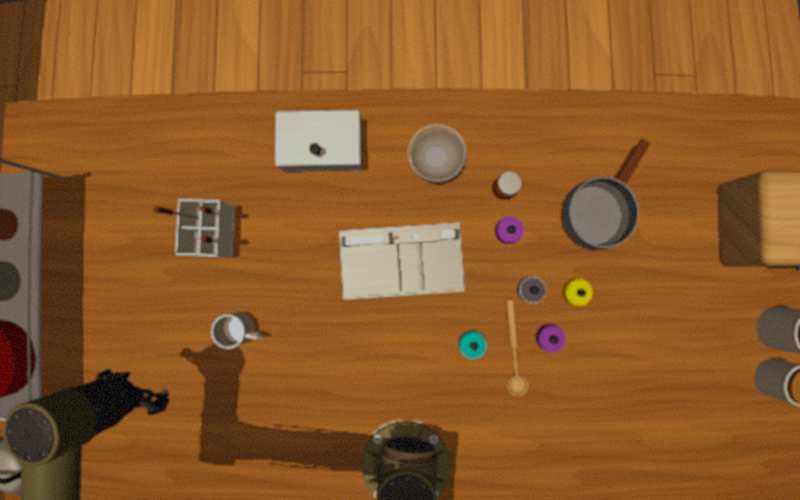

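View pics/side0.png

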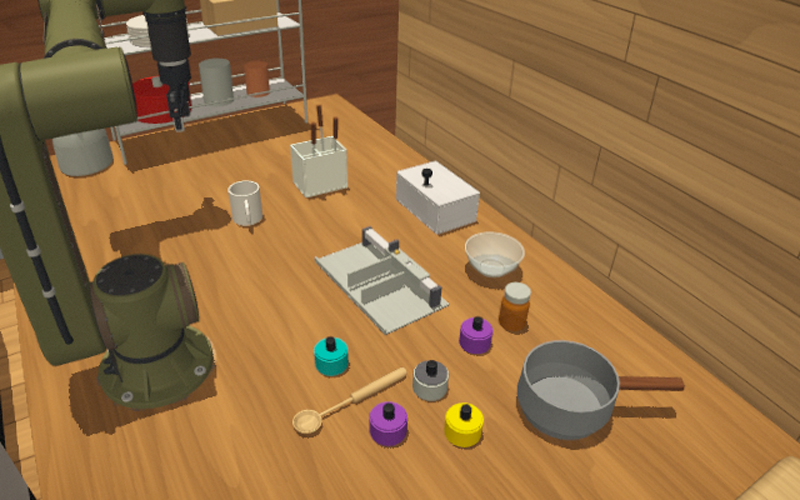

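Top view (800x500 picture): grey burner at (532,290). Look-alikes are purple (510,230) and (551,338), yellow (579,292), turquoise (473,345). The caddy is at (402,262), with its rail on the far side and +y to the left. I choose the grey one and check it in the crops, together with the rail.

```bash
python3 - <<'E'
from h import *
t=ld('top');s=ld('side')
a=cv2.resize(t['img'][170:250,262:442],None,fx=4.4,fy=4.4,interpolation=cv2.INTER_CUBIC)[:,:,::-1]
b=cv2.resize(s['img'][175:325,245:395],None,fx=3,fy=3,interpolation=cv2.INTER_CUBIC)[:,:,::-1]
cv2.imwrite('pics/c_top.png',a); 
crop(s,'c_side',245,175,375,275,6)
W=cloud(t)
# burner via depth near (425.6,232)
for u,v in((426,232),(427,232),(428,231)): print(at_depth(t,u,v,0))
for u,v in((345,303),(345,294),(345,290)): print('side',at_depth(s,u,v,0))
E
```

```text
[ 438.7403786  -304.63895296   63.52348814]
[ 438.71950681 -307.63452418   63.60947829]
[ 441.70757794 -310.40193465   64.78019199]
side [ 427.68129903 -324.19739244   40.11917246]
side [ 430.22474451 -317.78445267   62.68474153]
side [ 435.57802992 -309.47888973   65.299705  ]
```

View pics/c_top.png

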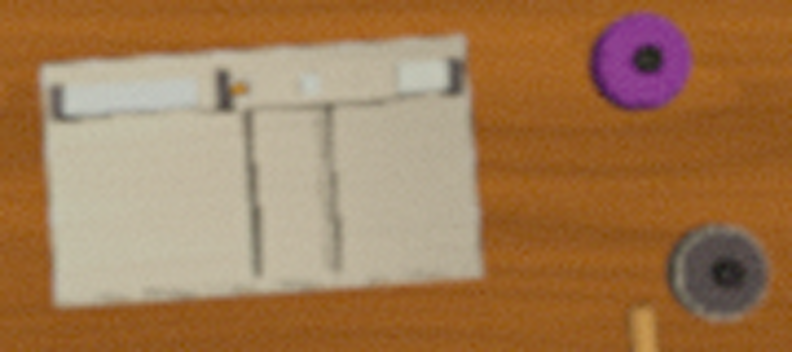

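View pics/c_side.png

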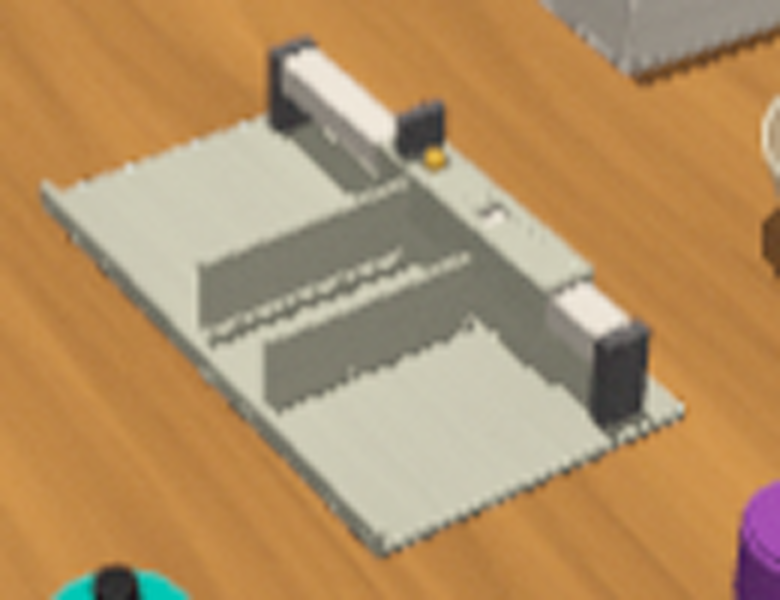

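Top crop: the caddy corners are clear, the brass button is at (239,88), the fin at (223,90) and the next hole at (310,83). The grey drum with its black knob at (727,270) is the steel burner. Side crop: button at (433,158), fin top edge near (420,108), hole at (492,212).

```bash
python3 - <<'E'
from h import *
t=ld('top');s=ld('side')
T=lambda u,v,z:at_z(t,u/4.4+262-.4,v/4.4+170-.4,z)
S=lambda u,v,z:at_z(s,u/6+245-.4,v/6+175-.4,z)
loc=np.array([[85,140],[85,-160],[-85,-160],[-85,140]],float)
P=np.array([T(40,65,6),T(464,35,6),T(484,277,15),T(55,305,15)])[:,:2]
a=loc-loc.mean(0); b=P-P.mean(0)
th=np.arctan2((a[:,0]*b[:,1]-a[:,1]*b[:,0]).sum(),(a*b).sum()); R=np.array([[np.cos(th),-np.sin(th)],[np.sin(th),np.cos(th)]])
o=P.mean(0)-R@loc.mean(0); print('caddy',o,th); print('resid',(P-o)@R-loc)
for n,p in(('btnT',T(239,88,64)),('holeT',T(310,83,58)),('btnS',S(433,157,64)),('holeS',S(492,213,57)),('finS',S(421,107,82)),('finT',T(222,90,82)),('knobT',T(727,270,66))):
    print(n,p,R.T@(p[:2]-o))
# walls tops
print('fenceT',R.T@(T(253,190,52)[:2]-o),'wallT',R.T@(T(331,190,45)[:2]-o))
# burner via cloud
for n,d in(('t',t),('s',s)):
    W=cloud(d).reshape(-1,3); k=np.hypot(W[:,0]-435,W[:,1]+309)<55; W=W[k&(W[:,2]>10)]
    top=W[W[:,2]>60]; rim=W[(W[:,2]>38)&(W[:,2]<46)]
    print(n,len(top),top.mean(0),(top.max(0)+top.min(0))/2,(rim.max(0)+rim.min(0))/2, rim.max(0)-rim.min(0))
    c=W[W[:,2]>12]; print((c.max(0)+c.min(0))/2)
    W=cloud(d).reshape(-1,3); L=(W[:,:2]-o)@R
    k=(abs(L[:,0]-55)<30)&(abs(L[:,1])<170)&(W[:,2]>64)
    print('fin pts',L[k].mean(0) if k.any() else None,W[k,2].max(), k.sum())
    k=(abs(L[:,0]-55)<12)&(L[:,1]<-15)&(L[:,1]>-40)&(W[:,2]>50); print('tube top z',np.median(W[k,2]))
    k=(abs(L[:,0]-55)<40)&(L[:,1]<0)&(L[:,1]>-60)&(W[:,2]>54)&(W[:,2]<62); print('tube x range',L[k,0].min(),L[k,0].max())
    print('side look: tube/top ok')
E
```

```text
caddy [511.68970001  18.61723367] 0.06480303010750413
resid [[-0.0881669   0.60788549]
 [ 0.28857258 -0.02155222]
 [-0.62082809 -0.65719099]
 [ 0.42042242  0.07085773]]
btnT [566.54896998  22.87876759  64.        ] [55.02008844  0.70002979]
holeT [570.12139329 -25.27659553  58.        ] [ 55.46658353 -47.58559797]
btnS [558.50051897  17.83773218  64.        ] [46.6620852  -3.80922554]
holeS [564.78331155 -25.27888776  57.        ] [ 50.13955788 -47.24220357]
finS [561.16384138  34.18601103  82.        ] [50.37849401 12.33226799]
finT [564.09735037  33.98938175  82.        ] [53.29311237 11.94608418]
knobT [ 441.8784804  -306.58124353   66.        ] [ -90.72378724 -319.99507869]
fenceT [-14.25611072  -3.9318755 ] wallT [-17.84474041 -57.13850106]
t 36 [ 438.74488061 -310.51462766   65.24780264] [ 438.76215516 -311.07445604   64.94475564] [ 439.49682829 -309.70473983   41.97312255] [63.6593445  62.43163134  7.91296237]
[ 437.65832027 -301.06717038   41.0844901 ]
fin pts [54.7184704   4.57006795] 86.78106934841362 34
tube top z 57.87873819005789
tube x range 27.298535444187337 68.71658123912837
side look: tube/top ok
s 54 [ 434.08553455 -312.03150436   64.50242567] [ 434.7327377  -311.31451183   64.5251963 ] [ 433.84902103 -312.81047391   41.98402651] [64.0075929  64.23521695  7.94893105]
[ 432.36687678 -303.73129554   40.36599649]
fin pts [48.08655501  9.85109261] 81.97362197190392 52
tube top z 55.4221072406532
tube x range 32.0210049624481 64.107037894913
side look: tube/top ok
```

```bash
cat >> h.py <<'E'
O=np.array([511.69,18.62]); TH=0.0648
C=np.array([[np.cos(TH),-np.sin(TH)],[np.sin(TH),np.cos(TH)]])
def cad(x,y,z): return np.r_[O+C@[x,y],z]   # caddy -> world
ex,ey=np.r_[C[:,0],0],np.r_[C[:,1],0]
RT=np.stack([ey,ex,[0,0,-1.]],1)
RT2=np.stack([-ey,-ex,[0,0,-1.]],1)
def st(m=''): 
    p=ctrl.current_tcp_pos(); print(m,'t%.2f'%ctrl.current_time_s(),'tcp',np.round(p,1),'cad',np.round(C.T@(p[:2]-O),1),'F(cad)',np.round(np.r_[C.T@ctrl.current_ft_force()[:2],ctrl.current_ft_force()[2]],2))
E
python3 - <<'E'
from h import *
for R in(RT,RT2): print(ctrl.inverse_kinematics(cad(54,-5.5,110),R),ctrl.inverse_kinematics(np.array([438,-310,46.]),R))
a=ctrl.inverse_kinematics(cad(54,-5.5,110),RT);b=ctrl.inverse_kinematics(cad(54,-5.5,110),RT2)
cost=lambda q:9 if q is None else abs(q[5]-ctrl.current_joints()[5])
R=RT if cost(a)<cost(b) else RT2
ctrl.line_to([330,420,300],speed=250)
ctrl.grip(0)
ctrl.move_pose(cad(54,-5.5,110),R); st('above')
print(ctrl.line_to(cad(54,-5.5,75),speed=60,contact_N=5)); st('75')
print(ctrl.line_to(cad(54,-5.5,54),speed=15,contact_N=7)); st('pressed')
t=shot('top');s=shot('side')
crop(s,'press',245,165,375,265,6)
E
```

```text
[ 0.38381296 -0.02963222 -0.20614485  0.         -1.3942837   2.8225797 ] [-0.24100358 -0.07094344 -0.3653372   0.         -1.27640257 -2.83578907]
[ 0.38381296 -0.02963222 -0.20614485  0.         -1.3942837  -0.31901296] [-0.24100358 -0.07094344 -0.3653372   0.         -1.27640257  0.30580358]
above t3.52 tcp [566.2  17.5 110.6] cad [54.3 -4.6] F(cad) [-0.19  0.36 -0.25]
False
75 t4.26 tcp [566.1  16.6  75.2] cad [54.2 -5.6] F(cad) [1.08 0.05 0.75]
True
pressed t5.33 tcp [566.   16.6  58.2] cad [54.1 -5.5] F(cad) [-1.2   1.11  3.38]
```

View pics/press.png

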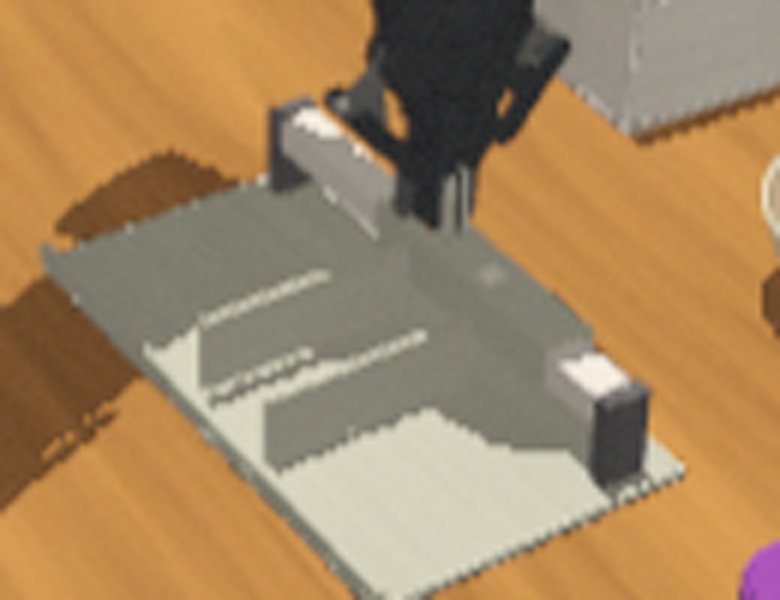

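The shut fingertip sits on the button beside the fin, at z 58.2 with about 3.4 N, so the button is about flush. Next I push the fin sideways in small guarded steps.

```bash
python3 - <<'E'
from h import *
y=-5.5
for i in range(9):
    y+=1.5
    hit=ctrl.line_to(cad(54,y,57.6),speed=10,contact_N=11); st(f'y={y} {hit}')
    if hit or abs(C.T@ctrl.current_ft_force()[:2])[1]>12: break
E
```

```text
y=-4.0 False t5.73 tcp [566.1  17.7  58.1] cad [54.3 -4.5] F(cad) [-1.69 -2.35  5.05]
y=-2.5 False t6.03 tcp [566.1  19.1  58.2] cad [54.4 -3. ] F(cad) [-0.47 -2.24  5.11]
y=-1.0 False t6.33 tcp [566.1  20.5  58.2] cad [54.4 -1.7] F(cad) [ 0.62 -4.85  6.4 ]
y=0.5 False t6.63 tcp [566.   21.8  58.2] cad [54.4 -0.4] F(cad) [ 0.17 -4.95  4.48]
y=2.0 False t6.93 tcp [565.9  23.2  58.1] cad [54.4  1. ] F(cad) [-0.17 -5.82  5.32]
y=3.5 False t7.23 tcp [565.8  24.5  58.1] cad [54.4  2.4] F(cad) [ 0.77 -5.66  4.59]
y=5.0 False t7.53 tcp [565.7  26.1  58.1] cad [54.4  4. ] F(cad) [ 0.17 -5.18  5.02]
y=6.5 False t7.83 tcp [565.6  28.   58.1] cad [54.4  5.8] F(cad) [ 0.04 -3.88  5.31]
y=8.0 False t8.13 tcp [565.5  29.5  58.2] cad [54.4  7.3] F(cad) [-0.16 -4.72  5.7 ]
```

```bash
python3 - <<'E'
from h import *
ctrl.line_to(cad(54,7.5,62),speed=40); st('lift')
hit=ctrl.line_to(cad(54,31,62),speed=25,contact_N=11); st(hit)
s=shot('side'); crop(s,'slide',245,165,375,265,6)
E
```

```text
lift t8.39 tcp [564.7  29.4  61.6] cad [53.6  7.4] F(cad) [-1.38 -3.91  2.51]
False t9.48 tcp [563.1  52.5  61.6] cad [53.5 30.4] F(cad) [-0.86 -4.54  1.62]
```

View pics/slide.png

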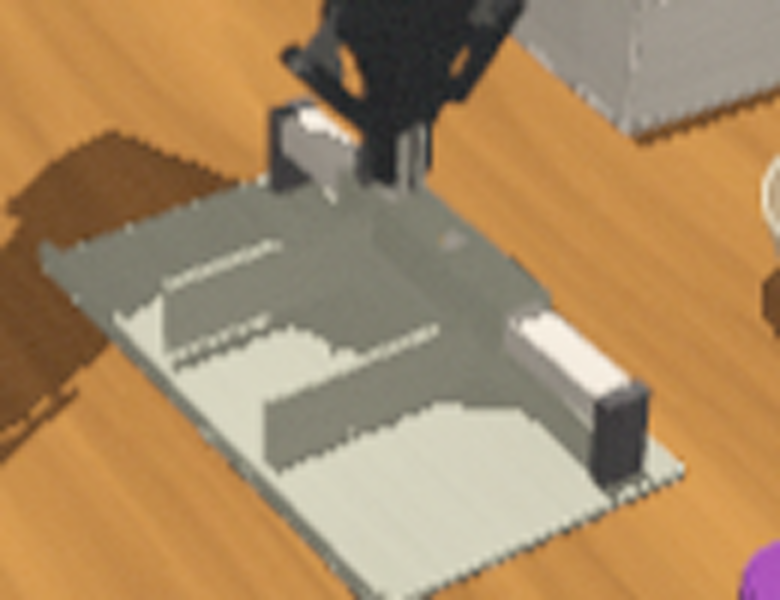

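The tube has followed the finger about 33 mm: the hole is now at (452,240) and the fence at (165,290), clear of its start place. Now slow steps until the button pops.

```bash
python3 - <<'E'
from h import *
y=31.
while y<62:
    y+=1.0
    hit=ctrl.line_to(cad(54,y,62),speed=8,contact_N=6); f=(C.T@ctrl.current_ft_force()[:2])[1]
    if hit or f<-8.5: break
st(f'{y} {hit}')
p=ctrl.current_tcp_pos(); l=C.T@(p[:2]-O)
ctrl.line_to(cad(l[0],l[1]-8,62),speed=60); ctrl.line_to(cad(l[0],l[1]-8,200),speed=250)
ctrl.move_pose(np.array([438,-310,180.]),RT2 if ctrl.current_joints()[5]<1 else RT); st()
t=shot('top'); s=shot('side')
a=cv2.resize(t['img'][170:250,262:442],None,fx=4.4,fy=4.4,interpolation=cv2.INTER_CUBIC)
b=cv2.resize(s['img'][165:265,245:375],None,fx=2.4,fy=2.4,interpolation=cv2.INTER_CUBIC)
crop(s,'popped',245,165,375,265,6)
E
```

```text
49.0 False t14.48 tcp [562.5  69.   62.1] cad [54. 47.] F(cad) [  2.73 -12.19  -0.63]
 t16.96 tcp [ 438.5 -309.3  179.9] cad [ -94.3 -322.5] F(cad) [ 0.75 -0.83 -0.43]
```

View pics/popped.png

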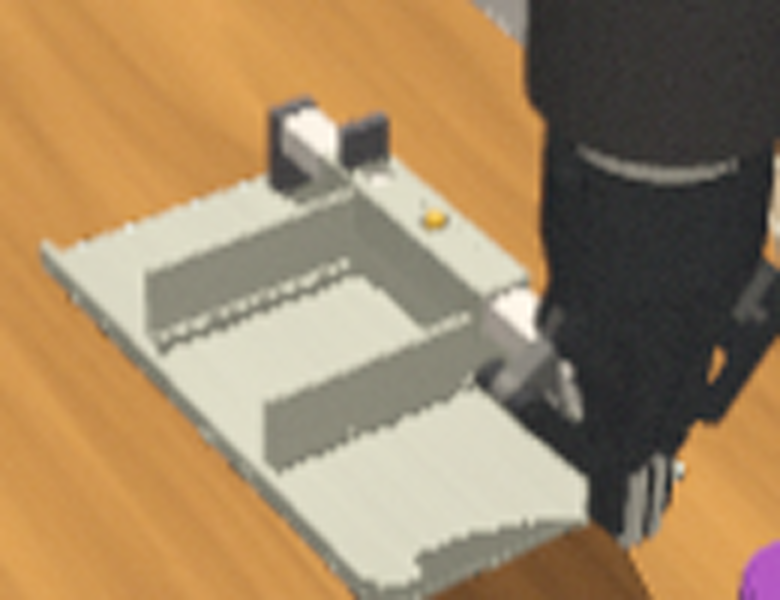

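The brass button is popped up at (433,218) in the next hole, and the peak push was about 12 N (about 7 N on the button). Now the burner.

```bash
python3 - <<'E'
from h import *
R=RT2
ctrl.grip(0.6)
print(ctrl.line_to([438,-310,48],R,speed=120,contact_N=8)); st('down')
ctrl.grip(0.0); print(ctrl.current_opening(),ctrl.current_grip_force()); st()
p=ctrl.current_tcp_pos()
ctrl.line_to([p[0],p[1],200],speed=120); st('up'); print(ctrl.current_opening())
ctrl.line_to(cad(-22,-2.5,200),speed=180); st('over')
s=shot('side'); crop(s,'held',205,115,375,265,4)
W=cloud(s).reshape(-1,3); L=(W[:,:2]-O)@C
k=(abs(L[:,0]+22)<50)&(abs(L[:,1])<60)&(W[:,2]>140)&(W[:,2]<192); print(L[k].min(0),L[k].max(0),W[k,2].min())
E
```

```text
False
down t18.85 tcp [ 438.5 -310.3   49. ] cad [ -94.3 -323.5] F(cad) [-0.18 -0.27  0.13]
0.20640437696350974 58.50291609764099
 t19.25 tcp [ 438.2 -310.2   48.6] cad [ -94.7 -323.3] F(cad) [-1.05  0.57  1.97]
up t20.67 tcp [ 437.9 -310.   198.9] cad [ -95.  -323.1] F(cad) [-0.19  1.02 -2.58]
0.20847952327771724
over t22.64 tcp [489.9  14.2 200.1] cad [-22.1  -3. ] F(cad) [-0.41 -0.18 -2.46]
[-60.48704901 -39.48684284] [ 4.91491856 22.95163988] 148.34795872677628
```

View pics/held.png

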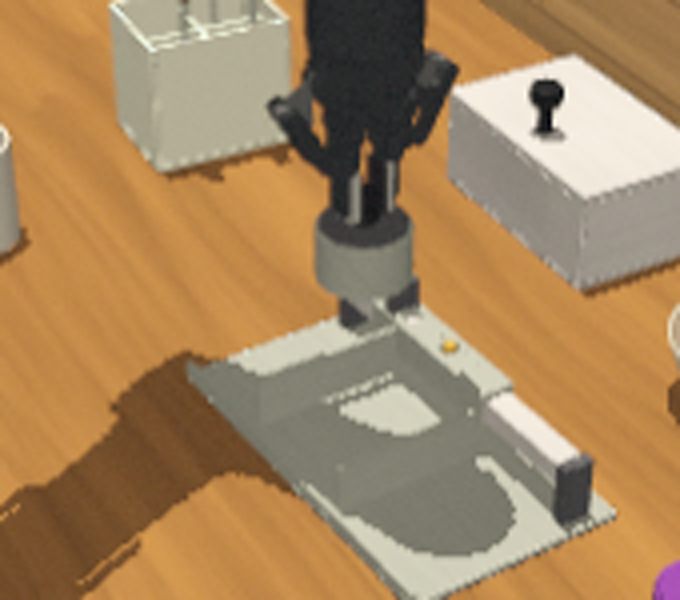

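The burner is held upright over the bay with about 15 mm spare on each side. Now I lower it.

```bash
python3 - <<'E'
from h import *
ctrl.line_to(cad(-22,-1,75),speed=110); st()
print(ctrl.line_to(cad(-22,-1,51),speed=20,contact_N=4)); st('set')
ctrl.grip(0.45); ctrl.hold(0.3)
ctrl.line_to(cad(-22,-1,200),speed=150)
ctrl.move_pose([400,250,300],ctrl.current_tcp_rot()); st('away')
t=shot('top'); s=shot('side')
a=cv2.resize(s['img'][165:265,225:375],None,fx=5,fy=5,interpolation=cv2.INTER_CUBIC); cv2.imwrite('pics/placed.png',a[:,:,::-1])
for n,d in(('t',t),('s',s)):
    W=cloud(d).reshape(-1,3); L=(W[:,:2]-O)@C
    for lo,hi in((42,52),(60,80)):
        k=(abs(L[:,0]+22)<45)&(abs(L[:,1])<40)&(W[:,2]>lo)&(W[:,2]<hi); print(n,L[k].min(0),L[k].max(0),W[k,2].max())
E
```

```text
t23.98 tcp [490.3  16.3  75.9] cad [-21.5  -0.9] F(cad) [-0.42  0.58 -1.82]
True
set t24.91 tcp [489.5  16.1  54.6] cad [-22.3  -1.1] F(cad) [-1.16 -0.    4.3 ]
away t27.72 tcp [400.2 249.4 299.2] cad [-96.3 237.6] F(cad) [-0.46 -0.25  0.72]
t [-51.67254387 -33.76449449] [10.05940888 30.1566033 ] 51.97319985286658
t [-30.05096773  -9.58977046] [-11.9709306    5.77302308] 75.58488520615741
s [-61.28310573 -36.27949968] [ 4.90478228 26.25345223] 51.9514507965893
s [-37.46229954 -13.92357599] [-17.80920065   7.81730681] 71.88694157022917
```

View pics/placed.png

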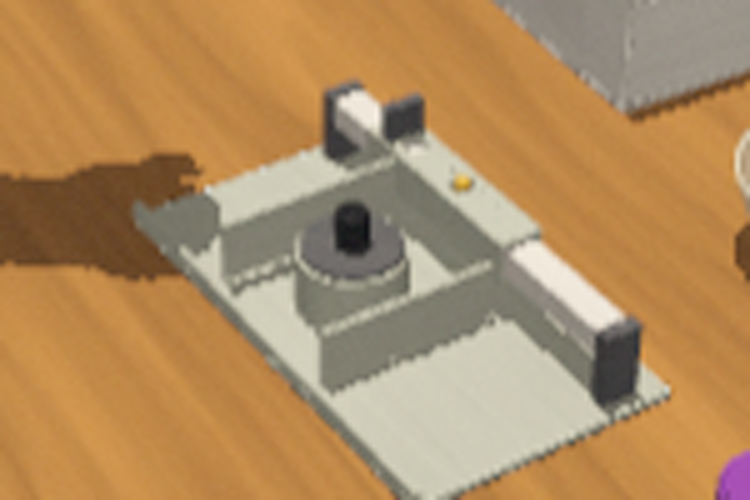

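The burner stands upright inside the widened bay, with its knob at (352,228). The button at (462,182) is still popped up, and the arm is clear.

```bash
python3 -c "
from plant import ctrl
print(ctrl.hand_in())"
```

```text
the job is handed in; nothing more can be done
None
```

The job is handed in at about 28 s on the robot's clock: the bay is widened with the button popped up in the next hole after a peak push of about 12 N, and the steel burner stands released and upright on the caddy floor.

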